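# Shut the jug rack's hold-down and take off the push-and-turn safety cap

## Task

The wide-mouthed jug of cleaner has just been set in its rack on the store-room desk: swing the rack's hinged hold-down plate down over the jug's shoulders and press it home under its roller catch. Then take the jug's push-and-turn safety cap, press it down, twist it anticlockwise until it is free and lift it straight up. Finish while still holding the cap in the gripper, still and level, about 8 cm above the open mouth, with the jug standing in its rack, the plate shut, and the other things on the desk left where they are.

Things in the scene. Friction and masses are not known exactly. Their poses are not given: they have to be found in the camera images.
- rack: Grey sheet-steel jug rack fixed to the desk, foot 84 (x) x 186 (y) mm. Origin on the desk under the middle of its well. The jug stands in the well (floor 4 mm above the desk, lips 30 mm high). A hinge post stands at its +y end, a rest post with a rubber top and two small sprung rollers (the plate's catch, tops 167 mm above the desk, 64 mm apart) at its -y end.
- rack_well (a point): Centre of the floor of the rack's well, 4 mm above the desk; axes as the rack's. The jug's origin stands here, within 2 mm.
- plate (a joint): Angle of the steel hold-down plate hinged on the rack: 0 = down flat over the jug (end stop), 1.57 = upright above the hinge post; range 0 to 1.9. The hinge is stiff: the plate stays where it is left and about 2 N on the tab moves it. Below 0.06 it meets the roller catch; about 6 N on the tab snaps it home past 0.035, and it then stays at 0 to 0.01.
- plate_hinge (a point): Point on the plate's hinge axis, mid-width, at (0, 72, 158.5) mm in the rack's frame; axes as the rack's, hinge axis along x. When down, the plate reaches from here to the rack's -y. It is 84 mm wide, 5 mm thick, with a window 62 mm wide, 34 to 114 mm from the axis, through which the cap passes.
- plate_tab (a point): Middle of the pull tab at the plate's free end, on the face that is uppermost when the plate is down (when it stands open, the face away from the jug). 160 mm from the hinge axis; the tab is 32 mm wide, from 146 to 175 mm from the axis, and passes between the two rollers. Axes: y along the plate from tab to hinge, z out of that face.
- jug: White plastic jug, body 64 (x) x 100 (y) x 150 (z) mm, standing loose in the rack's well with about 2 mm play, its axes along the rack's. Origin at the middle of its underside. The neck (33 mm across) rises from the middle of its flat top to 187 mm.
- jug_mouth (a point): Centre of the jug's mouth, at the rim of the neck, 187 mm above the jug's underside; z up. The locked cap covers it: the cap's lower rim is then 20 mm below this point, 17 mm above the jug's shoulders and 10 mm above the closed plate.
- cap: Grey ribbed round push-and-turn safety cap, 50 mm across, 34 mm high, 30 g, on the jug's neck. Origin at the middle of its lower rim, z up, x along the jug's x while locked. A spring in it pushes back: 5 N to start, 10 N at 4.5 mm down, where the lock lets go, 13 N at the bottom, 7 mm down. Not pressed, or turned clockwise, it is blocked.
- spare: Bystander: another, square white bottle with a narrow grey cap, 70 x 70 x 182 mm, standing free. Origin at the middle of its underside.
- tape: Bystander: cardboard-brown roll of tape lying flat, 104 mm across, 48 mm high. Origin at the middle of its underside.
- carton: Bystander: small cardboard carton 130 x 170 x 90 mm. Origin at the middle of its underside.
- cap_top (a point): Centre of the cap's flat top, 34 mm above its lower rim; z up. Kept pressed, the cap turns anticlockwise seen from above and comes free after 30 degrees: it lifts off anywhere from 30 to 90 degrees, 60 being the middle.

How it is judged:
On the way, in this order (a step that is already met when the one before it is completed fails the run):
1. the hold-down plate is shut and caught, the cap still locked on (value of joint plate below 0.025 rad and z of cap in the frame of jug between 0.1655 and 0.17 m), for 0.2 s.
2. the cap is pressed down past its lock, under the closed plate (value of joint plate below 0.025 rad and z of cap in the frame of jug below 0.1632 m and angle between the x axis of cap and the x axis of jug, either way round below 0.3 rad), for 0.05 s.
3. the cap is twisted free while still down on the neck (value of joint plate below 0.025 rad and z of cap in the frame of jug below 0.172 m and angle between the x axis of cap and the x axis of jug, either way round above 0.4 rad), for 0.05 s.
At the end, for the whole second after the job is handed in: Gripper holds the cap, at rest, level within 0.25 rad, lower rim 50-120 mm above the jug's rim, within 30 mm of its axis, touching neither jug nor rack; plate shut (under 0.025 rad); jug upright in the well within 12 mm; bystanders within 30 mm of their start (contact force between the fingers and cap above 2 N and contact force between cap and jug below 0.2 N and contact force between cap and rack below 0.2 N and z of cap in the frame of jug_mouth between 0.05 and 0.12 m and horizontal distance between cap and jug_mouth below 0.03 m and angle between cap's own z axis and vertical below 0.25 rad and linear speed of cap below 0.03 m/s and value of joint plate below 0.025 rad and distance between jug and rack_well below 0.012 m and angle between jug's own z axis and vertical below 0.08 rad and distance of each of spare, tape, carton from where it was at the start of the episode below 0.03 m); the arm keeps its last pose, push and grip.
It fails at once if the jug is pulled up or knocked out of its rack (distance between jug and rack_well above 0.02 m).
It fails at once if a bystander is shoved or knocked over (distance of any of spare, tape, carton from where it was at the start of the episode above 0.04 m or angle between spare's own z axis and vertical above 0.5 rad).
It also fails if it takes over 51 s, if anything falls off the work surface, if the arm or the gripper's body presses on something with over 40 N, if the wrist force passes 120 N, or if a joint passes its speed limit or range.

## Robot

A 7-joint arm with a two-finger parallel gripper is mounted at the origin on the work surface. World frame = base frame: x ahead of the robot, y to its left, z up, the work surface at z = 0. Lengths are in m, angles in rad, forces in N, time in s.
With the tool pointing down it reaches from about 0.4 to 0.925 m from the base axis. Payload 4.1 kg.
Tool frame: the origin (TCP) lies between the finger pads; the fingertips stand 22 mm ahead of it and the grasp point (between the pads) lies 3 mm ahead of it (manip.tips_ahead is the distance from the TCP to the fingertips, in m); x points along the fingers, z is the direction in which the jaws open and shut, and the axes are right-handed (so a half turn about x gives the same grasp; the last joint's range is limited). The gripper opens to 85 mm and grips with 20 to 120 N. Pads are 22 mm wide; open, the fingers measure 114 mm over their backs; the gripper's body (76 mm by 85 mm) begins 54 mm behind the grasp point. The pads swing forward as they close: fully open they stand 13 mm farther back than shut.
Start: joints at [1.24, 0.398, 0.045, 1.537, -0.019, 1.207, -0.051], TCP at [0.149, -0.633, 0.253] pointing down, gripper open.
Joint ranges: [-2.82, 2.82], [-0.49, 2.23], [-1.37, 1.46], [0, 2.46], [-1.36, 4.5], [0.23, 2], [-2.94, 2.94]. Speed limits (rad/s): [2.57, 2.57, 3.14, 3.14, 3.14, 3.14, 3.14].

## Interface

Orientations are given as a unit quaternion [x, y, z, w].
In Python, from station import manip gives the robot as it stands.
- The arm moves only by the tool carry_out, never from a script. Its argument "increments" is text: rows parted by semicolons, each of 5 numbers parted by spaces: the shift along the tool's x, y, z in mm, then the turn about the tool's x in rad, then the finger opening in mm, from 0 to 85.4. A call has 1 to 8 rows; each row shifts and turns the pose as measured when the row begins, along the tool's axes as they then stand; what a row does not reach is not made up. A row lasts 1/10 s, in which the tool goes at most 50 mm and 8.59 degrees, less where a joint would pass 70% of its speed; a pose out of reach is approached as far as the arm can. A call with a gripper value outside its range is refused whole. The fingers move at their own pace and stop on an object; "newtons" is the grip in N (left out, the last holds). Time passes only in rows, so rows that do not move let the fingers close. It gives the time, the measured TCP pose, the force and the opening at its end, in the units of the state.
- manip.get_state(): the state, without advancing time (a new reading comes with each control period).
- manip.snapshot(name): name is "scene" or "side" or "wrist"; returns (picture, depth): 420x560x3 uint8, red, green, blue; 420x560 float32, m along the optical axis (not along the pixel's ray), 0 where there is no reading.
- manip.get_calibration(name): a dict with "intrinsics" (3x3 intrinsics, pixels), "k1" (the pictures are not rectified: a ray, as slopes to the right and down, at radius r is drawn at 1 + k1 r^2 times it, then the intrinsics apply), "R" (3x3) and "t" (3): a world point X has camera coordinates R X + t; the wrist camera has in their place "tool_from_camera" (4x4, takes a point from camera to tool coordinates, whose origin is the TCP and whose axes are the tool frame's). Camera axes: x right, y down, z forward; pixel columns grow to the right and rows downward; lengths in m; the calibration is good to about 2 mm. A picture is of the moment at which its call begins: read the wrist's pose just before it. get_calibration takes no time and is no camera call.
- manip.finish_job(): hands the job in, once; it reports no verdict.
The state is a dict: "time": time; "joint_pos": joint angles; "joint_velocities": joint speeds; "joint_torque": joint torques, N m; "ee_pos": TCP position; "tcp_rot": TCP orientation; "force": force on the tool from outside, world axes, zero at the start; "torque": the same for the moment, N m; "finger_gap": finger opening in m.
Only numpy, scipy, OpenCV 4.12 (cv2) and the standard library are available. Lean on these libraries where they do the work, as an engineer would, in place of code of your own. Each camera call takes 0.05 s, during which the arm holds its last target. There are 200 camera calls.

## Working session

There is one attempt and no reset: what is moved stays moved. The work goes in short steps, Python scripts to look and compute and a tool call to move; the robot and the scene stay as the last step left them, time stands still between calls to the robot, and variables do not carry over. Pictures are saved under pics/ and viewed, about 8 in all and at most 12, crops included, and the job is handed in when it is done.

Besides the shell and the picture viewer there is one more tool, called after ">>>" in YAML: its name, and indented under it one key for each argument. carry_out: Moves the arm, as the interface text tells. Its arguments: {"type":"object","properties":{"increments":{"type":"string"},"newtons":{"type":"number"}},"required":["increments"]}

```bash
mkdir -p pics; ls; python3 - <<'E'
from station import manip
import cv2,numpy as np
np.set_printoptions(precision=4,suppress=True)
s=manip.get_state();print(s)
ims=[]
for n in ["scene","side"]:
    p,d=manip.snapshot(n);cv2.imwrite(f"pics/{n}0.png",p[:,:,::-1]);np.save(f"pics/{n}0.npy",d)
    print(n,manip.get_calibration(n))
print(manip.get_calibration("wrist"))
E
```

```text
pics
{'time': 0.0, 'joint_pos': array([ 1.24  ,  0.3992,  0.045 ,  1.5379, -0.0187,  1.2069, -0.0507]), 'joint_velocities': array([-0.0007,  0.0002,  0.0015, -0.0006, -0.0003, -0.0001,  0.0014]), 'joint_torque': array([ -0.0008, -47.5118,   1.3643, -25.4227,   0.0116,   0.0095,
        -0.    ]), 'ee_pos': array([ 0.1492, -0.632 ,  0.2523]), 'tcp_rot': array([ 0.4392,  0.5551, -0.4384,  0.5539]), 'force': array([-0.0168, -0.4788, -0.1133]), 'torque': array([-0.0208, -0.0274, -0.0091]), 'finger_gap': 0.08547521447959502}
scene {'intrinsics': array([[474.9011,   0.    , 282.9438],
       [  0.    , 474.9011, 211.115 ],
       [  0.    ,   0.    ,   1.    ]]), 'k1': -0.1642613776767322, 'R': array([[ 0.3629,  0.9317,  0.0142],
       [ 0.6691, -0.25  , -0.6999],
       [-0.6486,  0.2635, -0.7141]]), 't': array([-0.3035, -0.2841,  1.7491])}
side {'intrinsics': array([[471.3222,   0.    , 283.5904],
       [  0.    , 471.3222, 209.0155],
       [  0.    ,   0.    ,   1.    ]]), 'k1': -0.09141610477626033, 'R': array([[-0.9597, -0.2812,  0.0009],
       [-0.1706,  0.5798, -0.7967],
       [ 0.2235, -0.7647, -0.6043]]), 't': array([0.6031, 0.1735, 1.1539])}
{'intrinsics': array([[374.5299,   0.    , 278.5111],
       [  0.    , 374.5299, 212.2357],
       [  0.    ,   0.    ,   1.    ]]), 'k1': -0.09906359625946108, 'tool_from_camera': array([[-0.0005, -0.2975,  0.9547, -0.121 ],
       [-0.0008, -0.9547, -0.2975,  0.0755],
       [ 1.    , -0.0009,  0.0003, -0.0002],
       [ 0.    ,  0.    ,  0.    ,  1.    ]])}
```

View pics/scene0.png

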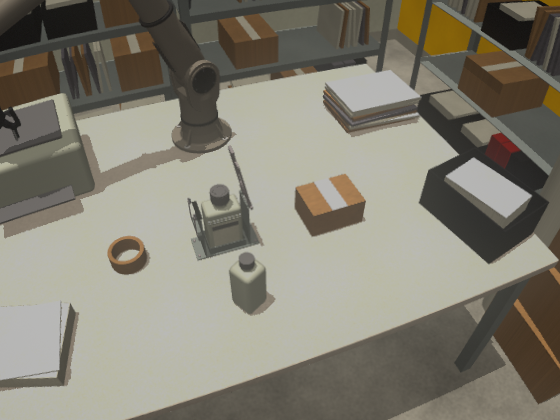

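View pics/side0.png

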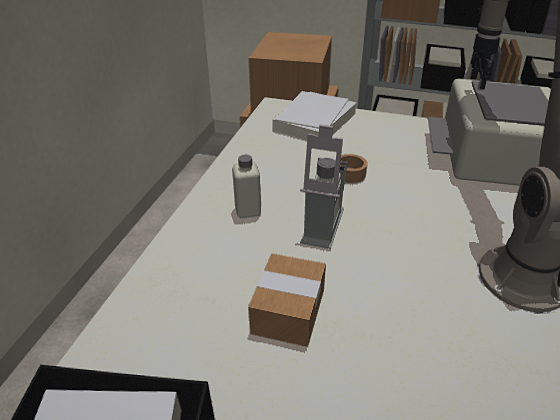

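The scene view shows the rack and jug at about (225,220), the cap at (219,191), the open plate at (240,180), the spare at (248,280), the tape at (127,255) and the carton at (330,203). The side view shows the tab at (325,132) and the cap at (326,168).

```bash
cat > h.py <<'E'
import cv2,numpy as np
from scipy.spatial.transform import Rotation as Ro
np.set_printoptions(precision=4,suppress=True)
def rays(cal,uv):
    K=cal["intrinsics"];k=cal["k1"]
    d=(np.atleast_2d(uv).astype(float)-K[:2,2])/[K[0,0],K[1,1]];s=d.copy()
    for _ in range(20): s=d/(1+k*(s**2).sum(1,keepdims=True))
    return np.c_[s,np.ones(len(s))]
def cloud(cal,dep,uv=None,T=None):
    if uv is None:
        v,u=np.mgrid[:dep.shape[0],:dep.shape[1]];uv=np.c_[u.ravel(),v.ravel()]
    z=dep[uv[:,1],uv[:,0]];P=rays(cal,uv)*z[:,None]
    W=(P-cal["t"])@cal["R"] if T is None else P@T[:3,:3].T+T[:3,3]
    W[z==0]=np.nan
    return W
def toolT(s):
    T=np.eye(4);T[:3,:3]=Ro.from_quat(s["tcp_rot"]).as_matrix();T[:3,3]=s["ee_pos"];return T
def onplane(cal,uv,z):
    c=-cal["R"].T@cal["t"];r=rays(cal,uv)@cal["R"];return c+r*((z-c[2])/r[:,2])[:,None]
E
python3 - <<'E'
from h import *
from station import manip
out=[]
for n,(x0,y0) in {"scene":(150,130),"side":(260,110)}.items():
    cal=manip.get_calibration(n);im=cv2.imread(f"pics/{n}0.png");dep=np.load(f"pics/{n}0.npy")
    W=cloud(cal,dep).reshape(420,560,3)
    out.append(cv2.resize(im[y0:y0+150,x0:x0+100 if n=="side" else x0+100],None,fx=4,fy=4,interpolation=cv2.INTER_CUBIC))
    for uv in ([(219,191),(248,260),(127,243),(330,190),(234,160),(240,180)] if n=="scene" else [(326,162),(325,132),(245,158),(315,143)]):
        print(n,uv,W[uv[1],uv[0]])
    hsv=cv2.cvtColor(im,cv2.COLOR_BGR2HSV)
    c=np.array([0.55,0,0]) 
    m=np.isfinite(W[...,2])&(W[...,2]>0.196)&(W[...,2]<0.215)
    k,lab,st,ce=cv2.connectedComponentsWithStats(m.astype(np.uint8))
    for i in range(1,k):
        if st[i,4]>15: print(" z~.205 blob",st[i],ce[i],np.median(W[lab==i],0),W[lab==i].min(0),W[lab==i].max(0))
    m=np.isfinite(W[...,2])&(W[...,2]>0.225)&(W[...,2]<0.36)
    k,lab,st,ce=cv2.connectedComponentsWithStats(m.astype(np.uint8))
    for i in range(1,k):
        if st[i,4]>15: print(" plate blob",st[i],ce[i],np.median(W[lab==i],0),W[lab==i].min(0),W[lab==i].max(0))
cv2.imwrite("pics/crop0.png",np.hstack(out))
E
```

```text
scene (219, 191) [ 0.5362 -0.0656  0.2052]
scene (248, 260) [ 0.765  -0.0624  0.1847]
scene (127, 243) [ 0.4657 -0.3368  0.0287]
scene (330, 190) [0.5257 0.2704 0.0901]
scene (234, 160) [ 0.5489 -0.0224  0.3071]
scene (240, 180) [0.5001 0.0028 0.192 ]
 z~.205 blob [552   0   8   4  19] [556.5789   1.2632] [-0.3355  2.1043  0.2051] [-0.3718  2.0935  0.1962] [-0.3121  2.1224  0.2136]
 z~.205 blob [386   2   7   6  25] [388.76   4.8 ] [-0.4392  1.0356  0.2069] [-0.4499  1.0148  0.1962] [-0.4302  1.0593  0.2147]
 z~.205 blob [424  12   7   7  23] [426.6087  15.    ] [-0.2906  1.1407  0.2054] [-0.304   1.1342  0.1971] [-0.2671  1.1757  0.2139]
 z~.205 blob [173  84  46  19 245] [193.8531  92.5102] [ 0.0455 -0.0265  0.2041] [-0.0358 -0.0726  0.196 ] [0.0769 0.0707 0.215 ]
 z~.205 blob [   0   93   78   76 3520] [ 37.6852 130.446 ] [ 0.0727 -0.5322  0.2086] [-0.1631 -0.6614  0.196 ] [ 0.2003 -0.4125  0.215 ]
 z~.205 blob [  5 115  10   8  43] [  9.1628 118.3488] [-0.0517 -0.6318  0.2107] [-0.0784 -0.6485  0.2074] [-0.02   -0.6142  0.2147]
 z~.205 blob [210 184  19  17 245] [219.0408 191.722
[... 2202 characters left out ...]
225 ] [ 1.6917 -0.1693  0.36  ]
 plate blob [ 365    0  116   32 2583] [421.4588  13.7542] [ 0.3653 -1.2094  0.3064] [ 0.1238 -1.8123  0.2256] [ 0.6047 -1.1569  0.36  ]
 plate blob [ 501    0   57   40 1315] [528.8175  23.6654] [-0.0779 -1.226   0.3084] [-0.1955 -1.4758  0.2724] [ 0.0297 -1.1696  0.36  ]
 plate blob [470  51  24  39 607] [481.0758  67.8748] [ 0.1497 -0.5956  0.3113] [ 0.1197 -0.7023  0.2426] [ 0.1798 -0.55    0.36  ]
 plate blob [305 124  38  48 833] [324.2233 144.1068] [ 0.5326 -0.0146  0.2875] [ 0.4912 -0.0261  0.2252] [ 0.5761 -0.0006  0.332 ]
 plate blob [ 517  135   43   91 2375] [542.8615 185.7545] [0.0481 0.0266 0.2883] [-0.0019 -0.0693  0.225 ] [0.0777 0.0825 0.36  ]
```

View pics/crop0.png

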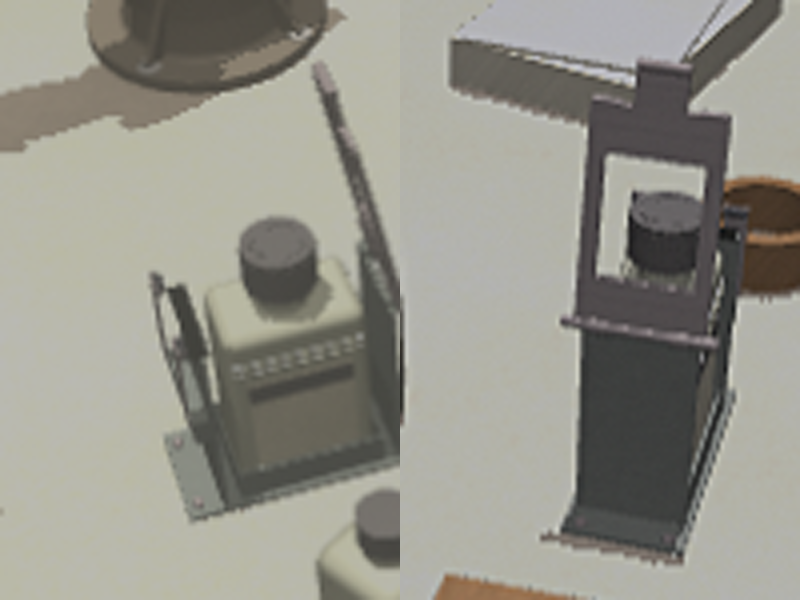

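Both crops show the plate upright and leaning slightly over the jug, with its tab on top and the rest post at -y. Next I fit the plate plane for yaw and angle, and the cap centre, and work out the tool axes.

```bash
python3 - <<'E'
from h import *
from station import manip
s=manip.get_state();T=toolT(s);print("tool axes cols\n",T[:3,:3],"tips",manip.tips_ahead)
for n in ["scene","side"]:
    cal=manip.get_calibration(n);im=cv2.imread(f"pics/{n}0.png");dep=np.load(f"pics/{n}0.npy")
    W=cloud(cal,dep);ok=np.isfinite(W[:,2])&(abs(W[:,0]-.535)<.07)&(W[:,1]>-.15)&(W[:,1]<.06)
    W=W[ok]
    P=W[(W[:,2]>.222)&(W[:,2]<.33)&(W[:,1]>-.04)]
    c=np.median(P,0);n_=np.linalg.svd(P-P.mean(0))[2][2];r=abs((P-P.mean(0))@n_);P=P[r<.003]
    c=P.mean(0);n_=np.linalg.svd(P-c)[2][2];n_*=np.sign(n_[1])
    print(n,len(P),"c",c,"n",n_,"yaw",np.arctan2(-n_[0],n_[1]),"angle",np.arctan2(n_[1],n_[2]))
    for z in (.1585,.25,.3,.32): print("  y at z",z, c[1]+(-n_[2]*(z-c[2]))/n_[1])
    tab=P[P[:,2]>.312];print("  tab x",tab[:,0].min(),tab[:,0].max(),"z max",W[W[:,2]<.36][:,2].max())
    C=W[(W[:,2]>.2005)&(W[:,2]<.21)&(abs(W[:,1]+.066)<.032)];
    (cx,cy),rad=cv2.minEnclosingCircle(C[:,:2].astype(np.float32));print("  cap",C.mean(0),(cx,cy),rad)
    # jug white + rack foot edge
    F=W[(W[:,2]>-.003)&(W[:,2]<.012)]
    m=cv2.cvtColor(im,cv2.COLOR_BGR2GRAY)
E
```

```text
tool axes cols
 [[-0.0005  0.9732  0.2298]
 [ 0.0017  0.2298 -0.9732]
 [-1.     -0.0001 -0.0018]] tips 0.022
scene 142 c [ 0.5482 -0.0168  0.2837] n [-0.0184  0.9817  0.1894] yaw 0.018763560708498078 angle 1.3802508571622603
  y at z 0.1585 0.007311935897762457
  y at z 0.25 -0.010337091179755125
  y at z 0.3 -0.019981368271294785
  y at z 0.32 -0.023839079107910655
  tab x 0.5185830294438336 0.5503894623089614 z max 0.33387032848040715
  cap [ 0.5363 -0.0657  0.205 ] (0.5354078412055969, -0.064210906624794) 0.028146566823124886
side 723 c [ 0.5328 -0.0141  0.2839] n [0.0051 0.9828 0.1846] yaw -0.005139140456962755 angle 1.3851425091160923
  y at z 0.1585 0.009467385049650372
  y at z 0.25 -0.00771783742004152
  y at z 0.3 -0.017108669370692824
  y at z 0.32 -0.02086500215095335
  tab x 0.516915116179797 0.5494485762294875 z max 0.33197587791171196
  cap [ 0.534  -0.062   0.2045] (0.5335119366645813, -0.06355854868888855) 0.027555501088500023
```

>>> carry_out:
  increments: "-50 0 0 0.116 0;-50 0 0 0.116 0;-50 0 0 0 0;-40 20 -12 0 0;0 40 -25 0 0;0 40 -25 0 0;0 40 -25 0 0;0 40 -25 0 0"
  newtons: 40

```text
time: 0.9
ee_pos: [0.326, -0.524, 0.4441]
tcp_rot: [0.508, 0.497, -0.507, 0.488]
force: [0.1, -0.6, 0.7]
finger_gap: -0.0002
```

>>> carry_out:
  increments: "0 30 -38 0 0;0 30 -38 0 0;0 30 -38 0 0;0 25 -42 0 0;0 20 -45 0 0;0 15 -45 0 0;0 10 -48 0 0;0 5 -48 0 0"

```text
time: 1.7
ee_pos: [0.5081, -0.1772, 0.4397]
tcp_rot: [0.507, 0.5, -0.507, 0.486]
force: [0.0, -0.5, 0.1]
finger_gap: -0.0
```

>>> carry_out:
  increments: "0 5 -48 0 0;0 5 -48 0 0;0 5 -48 0 0;0 5 -48 0 0;0 0 -20 0 0"

```text
time: 2.2
ee_pos: [0.5325, 0.0471, 0.4404]
tcp_rot: [-0.505, -0.503, 0.506, -0.486]
force: [-0.1, 0.3, -0.3]
finger_gap: 0.0
```

>>> carry_out:
  increments: "50 1 0 0 0;50 0 0 0 0;4 0 0 0 0;0 0 20 0 0;0 0 20 0 0;0 0 14 0 0;3 0 14 0 0;5 0 14 0 0"

```text
time: 3.0
ee_pos: [0.5328, -0.0262, 0.3313]
tcp_rot: [0.504, 0.506, -0.498, 0.491]
force: [-0.4, 1.3, 1.0]
finger_gap: 0.0001
```

>>> carry_out:
  increments: "9 1 22 0 0;12 0 20 0 0;15 0 20 0 0;18 0 16 0 0;20 0 13 0 0;0 0 0 0 0"

```text
time: 3.6
ee_pos: [0.5335, -0.1234, 0.2553]
tcp_rot: [0.506, 0.504, -0.498, 0.491]
force: [-1.3, -0.7, -0.7]
finger_gap: 0.0002
```

```bash
python3 - <<'E'
from h import *
from station import manip
o=[]
for n,(x0,y0) in {"scene":(160,120),"side":(260,100)}.items():
    p,d=manip.snapshot(n);o.append(cv2.resize(p[y0:y0+150,x0:x0+100,::-1],None,fx=4,fy=4,interpolation=cv2.INTER_CUBIC))
cv2.imwrite("pics/a1.png",np.hstack(o))
print(manip.get_state()["force"],manip.get_state()["joint_pos"])
E
```

```text
[0.2099 0.2008 0.5192] [ 0.4108  0.2272 -0.2992  1.7638  0.049   1.1628 -1.4771]
```

View pics/a1.png

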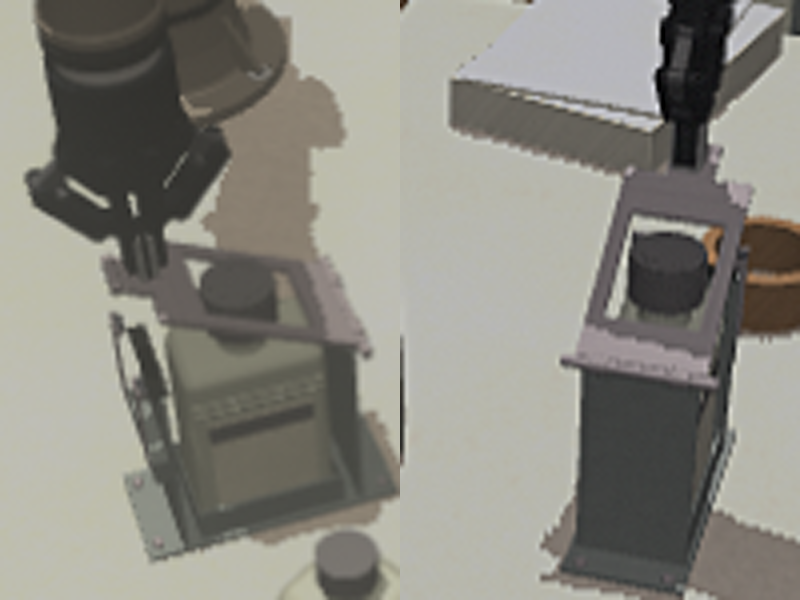

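The plate has come down to about 0.5 rad, with the finger on the tab at (145,265) in the left crop. Carrying on down.

>>> carry_out:
  increments: "20 0 9 0 0;20 0 7 0 0;10 0 7 0 0;8 0 2 0 0;5 0 0 0 0;5 0 0 0 0"

```text
time: 4.3
ee_pos: [0.5429, -0.1411, 0.197]
tcp_rot: [0.509, 0.501, -0.49, 0.5]
force: [-0.7, 0.6, -0.2]
finger_gap: 0.0003
```

>>> carry_out:
  increments: "0 -5 2 0 0;0 -4 2 0 0;0 0 0 0 0"

```text
time: 4.6
ee_pos: [0.5336, -0.1445, 0.1971]
tcp_rot: [0.509, 0.501, -0.489, 0.5]
force: [0.9, 0.1, -0.5]
finger_gap: -0.0001
```

>>> carry_out:
  increments: "4 0 2 0 0;4 0 0 0 0;4 0 0 0 0;0 0 0 0 0"

```text
time: 5.0
ee_pos: [0.5343, -0.1466, 0.1891]
tcp_rot: [0.509, 0.5, -0.489, 0.501]
force: [0.4, 0.6, 0.5]
finger_gap: -0.0001
```

>>> carry_out:
  increments: "4 0 0 0 0;4 0 0 0 0;5 0 0 0 0"

```text
time: 5.3
ee_pos: [0.5352, -0.1468, 0.1819]
tcp_rot: [0.509, 0.5, -0.49, 0.501]
force: [-17.5, 3.1, 49.3]
finger_gap: -0.0001
```

>>> carry_out:
  increments: "-10 0 0 0 0;-40 0 0 0 0;-45 0 -20 0 70;-20 0 -30 0 70;0 0 -30 0 70;0 0 0 0 70;0 0 0 0 70"

```text
time: 6.0
ee_pos: [0.5339, -0.0673, 0.302]
tcp_rot: [0.51, 0.499, -0.49, 0.501]
force: [0.1, -0.8, -0.1]
finger_gap: 0.0699
```

```bash
cat >> h.py <<'E'
def wristcap(manip,name,lo=.198,hi=.21):
    s=manip.get_state();T=toolT(s);p,d=manip.snapshot("wrist");cv2.imwrite(name,p[:,:,::-1])
    c=manip.get_calibration("wrist");M=T@c["tool_from_camera"]
    W=cloud(c,d,T=M).reshape(420,560,3);return s,T,p,d,W
E
python3 - <<'E'
from h import *
from station import manip
s,T,p,d,W=wristcap(manip,"pics/w1.png")
print(s["ee_pos"],s["force"],s["joint_pos"],s["finger_gap"]);print(T[:3,:3])
m=(abs(W[...,2]-.205)<.007)&(abs(W[...,0]-.535)<.04)&(abs(W[...,1]+.0645)<.04)
P=W[m];print(len(P),P.mean(0),cv2.minEnclosingCircle(P[:,:2].astype(np.float32)))
m=(abs(W[...,2]-.165)<.02)&(abs(W[...,0]-.535)<.045)
for a,b in ((-.17,-.145),(-.135,-.11),(-.02,0)):
    Q=W[m&(W[...,1]>a)&(W[...,1]<b)];print(a,len(Q),np.median(Q,0) if len(Q) else 0)
Q=W[m&(W[...,2]>.15)&(W[...,1]<.0)];
np.save("pics/q.npy",Q)
E
```

```text
[ 0.5339 -0.0673  0.302 ] [ 0.0731 -0.7668 -0.1047] [ 0.3559  0.1632 -0.3385  1.7439  0.0376  1.221  -1.5614] 0.06985940268248977
[[ 0.0233  0.9997 -0.0002]
 [ 0.0181 -0.0006 -0.9998]
 [-0.9996  0.0233 -0.0181]]
5029 [ 0.5338 -0.0661  0.2054] ((0.5326374173164368, -0.06599903106689453), 0.02569483406841755)
-0.17 1567 [ 0.5331 -0.1546  0.1618]
-0.135 3766 [ 0.5355 -0.1224  0.1614]
-0.02 2978 [ 0.5357 -0.01    0.1614]
```

View pics/w1.png

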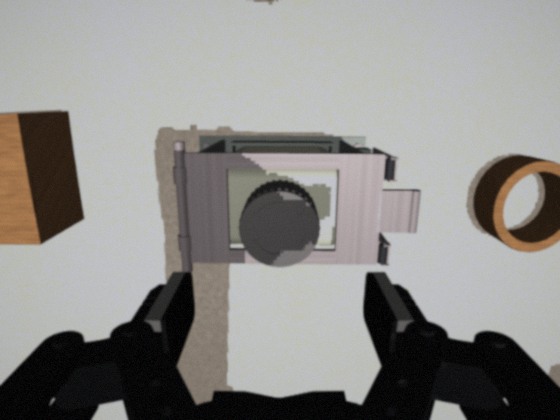

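The wrist view shows the plate flat under both rollers, at (388,165) and (385,250). It reads z 161.4 mm near the hinge and 161.8 mm at the tab, so it is shut. The cap is centred at (280,228), between the fingers. Descending onto it.

>>> carry_out:
  increments: "40 -1 0 0 70;40 -1 0 0 70;20 -1 1 0 70;8 0 0 0 70;0 0 0 0 70"

```text
time: 6.55
ee_pos: [0.533, -0.0711, 0.1878]
tcp_rot: [0.512, 0.497, -0.492, 0.499]
force: [-0.3, 0.2, -0.1]
finger_gap: 0.07
```

>>> carry_out:
  increments: "-6 0 -4 0 70;0 0 0 0 70"

```text
time: 6.75
ee_pos: [0.5339, -0.0678, 0.1955]
tcp_rot: [0.512, 0.496, -0.492, 0.499]
force: [0.5, -0.0, 0.3]
finger_gap: 0.07
```

>>> carry_out:
  increments: "1 0 -2 0 70;0 0 0 0 40;0 0 0 0 40;0 0 0 0 40;0 0 0 0 40"
  newtons: 80

```text
time: 7.25
ee_pos: [0.5359, -0.0657, 0.1979]
tcp_rot: [0.514, 0.494, -0.491, 0.501]
force: [-0.2, -1.0, -1.2]
finger_gap: 0.0485
```

>>> carry_out:
  increments: "3 0 0 0 40;3 0 0 0 40;3 0 0 0 40"

```text
time: 7.55
ee_pos: [0.5375, -0.0657, 0.1924]
tcp_rot: [0.514, 0.493, -0.49, 0.502]
force: [-3.5, -0.7, 10.5]
finger_gap: 0.0486
```

>>> carry_out:
  increments: "3 -1 0 0 40;3 -1 0 0 40"

```text
time: 7.75
ee_pos: [0.5377, -0.0657, 0.1909]
tcp_rot: [0.515, 0.492, -0.49, 0.503]
force: [-4.7, 0.7, 18.4]
finger_gap: 0.0489
```

>>> carry_out:
  increments: "2 -1 0 -0.14 40;2 -1 0 -0.14 40;2 0 0 -0.14 40;2 0 0 -0.14 40"

```text
time: 8.15
ee_pos: [0.5396, -0.0641, 0.1922]
tcp_rot: [0.351, 0.608, -0.327, 0.632]
force: [-4.7, -0.0, 12.0]
finger_gap: 0.0482
```

>>> carry_out:
  increments: "3 -1 -0.5 -0.14 40;3 -1 -0.5 -0.14 40;3 -1 -0.5 -0.13 40;3 0 -1 -0.12 40;2 0 0 0 40"

```text
time: 8.65
ee_pos: [0.5404, -0.0621, 0.1922]
tcp_rot: [0.166, 0.671, -0.149, 0.707]
force: [-5.7, -0.0, 9.8]
finger_gap: 0.0483
```

>>> carry_out:
  increments: "-3 0 0 0 40;-3 0 0 0 40;-3 0 0 0 40"

```text
time: 8.95
ee_pos: [0.5392, -0.0623, 0.2032]
tcp_rot: [0.165, 0.672, -0.149, 0.707]
force: [-1.4, -1.4, -0.3]
finger_gap: 0.0485
```

>>> carry_out:
  increments: "-8 0 0 0 40;-12 0 0 0 40;-20 0 0 0 40;-20 0 0 0 40;-18 0 0 0 40;-10 0 0 0 40;0 0 0 0 40;0 0 0 0 40"

```text
time: 9.75
ee_pos: [0.5355, -0.0626, 0.2973]
tcp_rot: [0.166, 0.67, -0.148, 0.708]
force: [-0.9, -0.6, -0.8]
finger_gap: 0.0485
```

```bash
python3 - <<'E'
from h import *
from station import manip
o=[]
for n,(x0,y0) in {"scene":(160,120),"side":(260,100)}.items():
    p,d=manip.snapshot(n);o.append(cv2.resize(p[y0:y0+150,x0:x0+100,::-1],None,fx=4,fy=4,interpolation=cv2.INTER_CUBIC))
    W=cloud(manip.get_calibration(n),d)
    for a,b in ((-.17,-.145),(-.135,-.112),(-.02,0)):
        Q=W[(abs(W[:,0]-.534)<.03)&(abs(W[:,2]-.165)<.03)&(W[:,1]>a)&(W[:,1]<b)];print(n,len(Q),np.median(Q,0) if len(Q) else 0)
cv2.imwrite("pics/a2.png",np.hstack(o))
s=manip.get_state();print(s);print(toolT(s)[:3,:3])
E
```

```text
scene 100 [ 0.5352 -0.156   0.1611]
scene 142 [ 0.5356 -0.1231  0.1609]
scene 115 [ 0.536  -0.0103  0.1609]
side 57 [ 0.532  -0.1549  0.161 ]
side 65 [ 0.5209 -0.1269  0.1607]
side 116 [ 0.5338 -0.0089  0.1605]
{'time': 9.85, 'joint_pos': array([ 0.5145,  0.162 , -0.5272,  1.7691,  0.0747,  1.1768, -0.4797]), 'joint_velocities': array([-0.0022,  0.0062,  0.0017,  0.0085, -0.0005,  0.0009, -0.0013]), 'joint_torque': array([  0.0203, -33.0304,  -1.9048, -26.2696,  -0.0293,  -0.2455,
         0.0009]), 'ee_pos': array([ 0.5352, -0.0626,  0.2968]), 'tcp_rot': array([ 0.1658,  0.6708, -0.1483,  0.7075]), 'force': array([-0.1708,  0.2606, -0.0841]), 'torque': array([-0.004 ,  0.0642,  0.0128]), 'finger_gap': 0.04842153276094663}
[[ 0.0561  0.4324  0.8999]
 [ 0.0126  0.901  -0.4337]
 [-0.9983  0.0356  0.0451]]
```

View pics/a2.png

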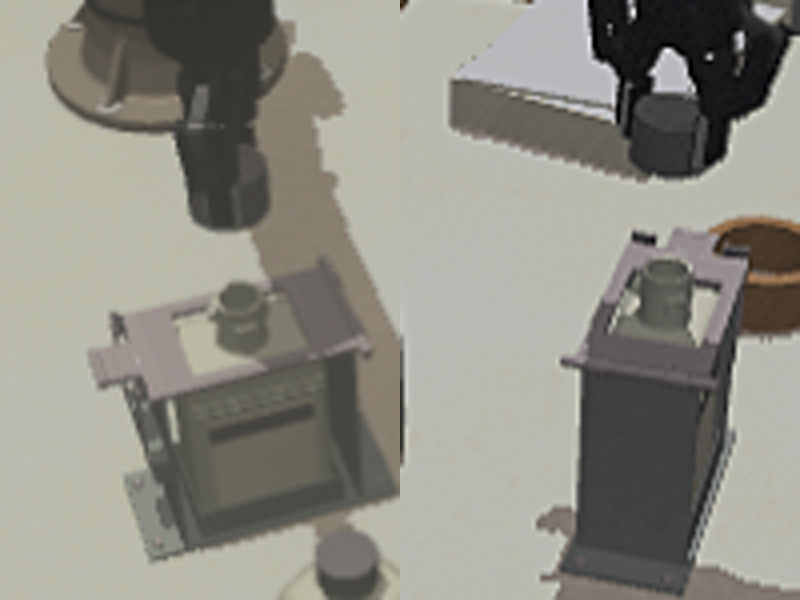

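The cap is off and held level above the open neck. The plate is flat at 161 mm along its length, and the jug is seated. Handing in.

```bash
python3 -c "
from station import manip
print(manip.finish_job())"
```

```text
the job is handed in; nothing more can be done
None
```

The plate is shut under its rollers, and the cap was pressed, twisted anticlockwise and lifted off. I handed the job in at about 9.9 s; it reports no verdict.

- **Plate:** I swung it down with the closed fingers and pressed it home. The last scene-camera depths read about 161 mm from hinge to tab (side camera 160.5 to 161.0 mm), so it is flat and caught.
- **Cap:** The tool pressed down about 7 mm (wrist force up to 18 N) and turned about 65° with the cap in its grip. I did not measure the cap's own angle. It came off with no pull on the wrist.
- **Final hold:** The fingers hold the cap at a 48 mm opening, nearly still. Its lower rim is about 79 mm above the mouth, worked out from the tool height, and within about 5 mm of the axis. The tool leans about 0.06 rad.
- **Jug and other things:** In the last pictures the jug stands in its rack. I did not re-measure the spare, tape or carton, but the arm never came near them.

**Off plan:** The arm drifted a few millimetres sideways while pressing. The press on the plate tab peaked at about 49 N at the wrist, through the fingertips.

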